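# Cover the tint pot and clamp it fast with the pump clamp

### The job

Close the white mixing pot with its loose knobbed cover so that the cover sits fully down and level on the rim, then let go of the cover. Then pump the clamp's trigger against its grip, squeezing fully and letting it spring right back each time, until the clamp's sprung pad touches the pot and is pressed in by a quarter to three quarters of its travel (one full squeeze more after it first touches does it; never press the pad fully home, the pot would be crushed), and finish while still holding the trigger squeezed against the grip. Move the jaw only by pumping, and leave the two small jars beside the cover where they stand.

Things in the scene. Friction and masses are not known exactly. Their poses are not given: they have to be found in the camera images.
- clamp: Pump clamp fixed to the table: grey board 94 x 320 x 10 mm, dark housing 78 high, toothed steel bar with round jaw (axis at own x = 0, 46 above the table). Origin on the table under its middle, z up, long axis = own y. Pot at about own y = -90 on the board, against a rubber V stop 65 high; trigger and grip upright at own y = +85 to +135, up to 155 above the table.
- grip: Fixed upright black grip of the clamp, 26 (own x) x 20 (own y) mm, from 78 to 155 mm above the table; body axes and origin are those of clamp. Its flat back is at own y = +135 mm.
- grip_back (a point): Middle of the back face of the grip (the face away from the trigger), 125 mm above the table; one finger goes here.
- trigger_bar (a point): Centre of the trigger's round crossbar (black, 16 mm diameter, 30 mm long along own x), 125 mm above the table; it swings towards the grip (clamp's +y); a finger pushes it from the pot's side. From the bar's front to the grip's back it is 50 mm released, 37 mm fully squeezed. Only the trigger moves, so the middle between the fingers shifts 6 mm towards the grip.
- trigger (a joint): Trigger lever, hinged in the housing 44 mm below its crossbar: 0 released to 0.285 rad fully squeezed (a stop; the crossbar moves 12.5 mm along the clamp's +y, to 1 mm from the grip). It springs back by itself (3 to 6 N at the bar). A squeeze takes 8 to 18 N; more force goes into the stop and does no harm.
- jaw (a joint): Advance of toothed bar and jaw towards the pot (clamp's -y), 0 fully back to 0.066 m; starts at 0.012 to 0.030. A ratchet: a full squeeze of the trigger advances it about 6 mm (two 3 mm teeth; the first one 5 to 8 mm; only one tooth if the trigger was not let back below 0.03 rad before); it stays there when the trigger is released and cannot be let back.
- pad_face (a point): Centre of the round rubber pad's front face (34 mm diameter) on the jaw, facing the pot (clamp's -y), 46 mm above the table; it starts 17 to 38 mm from the pot's wall.
- pad (a joint): How far the sprung pad is pressed back into the jaw, 0 when free to 0.016 m fully home; spring about 0.5 N per mm, starting at 0.5 N. Wanted at the end: 0.004 to 0.013; above 0.0145 the pot counts as crushed.
- pot_rim (a point): Centre of the mouth, at rim height, of the open white straight-walled pot: outer diameter 72, wall 3, height 72 mm, about 150 g; it stands loose on the clamp's board, so the rim is 82 mm above the table. z up.
- cover_mid (a point): Centre, half-way up, of the loose white cover lying right way up on the table. Height 44 mm: a tapered plug 6 deep (54 mm diameter below, 61 above) that enters the 66 mm mouth, a disc 79 mm in diameter and 6 thick, and a cylindrical knob 22 mm in diameter and 32 high, from 10 mm below to 22 mm above this point. About 60 g. Seated, this point is 16 mm above the pot's rim.
- cream_pot: Bystander: low closed jar, 58 mm diameter, 37 mm high; origin at the centre of its underside.
- powder_pot: Bystander: closed jar, 55 mm diameter, 44 mm high; origin at the centre of its underside.

How it is judged:
By the outcome, as a careful person would: the job done as asked, in the order asked, and still so for the second after the job is handed in, while the arm keeps its last pose, push and grip.
It also fails if it takes over 67 s, if anything falls off the work surface, if the arm or the gripper's body presses on something with over 40 N, if the wrist force passes 120 N, or if a joint passes its speed limit or range.

### The arm

A 6-joint arm with a two-finger parallel gripper is mounted at the origin on a cart in front of the work surface, level with it; the furniture and walls round the work are solid. World frame = base frame: x ahead of the robot, y to its left, z up, the work surface at z = 0. Lengths are in m, angles in degrees, forces in N, time in s.
With the tool pointing down it reaches from about 0.375 to 0.9 m from the base axis. Payload 3.1 kg.
Tool frame: the origin (TCP) lies midway between the tips of the shut fingers; the grasp point (between the pads) lies 19 mm behind it; z points along the fingers, y is the line along which they close (so a half turn about z gives the same grasp; the last joint's range is limited). The gripper opens to 87 mm and grips with 3 to 60 N. Pads are 19 mm wide; open, the fingers measure 117 mm over their backs; the gripper's body (75 mm by 190 mm) begins 51 mm behind the grasp point.
Start: joints at [-85.285, 30.224, 82.088, -0, 67.689, -10.227], TCP at [0.161, -0.604, 0.223] pointing down, gripper open.
Joint ranges: [-176.69, 176.69], [-43.24, 126.21], [12.49, 139.97], [-82, 262], [0, 151.66], [-163.58, 163.58]. Speed limits (degrees/s): [159.86, 159.86, 180, 180, 180, 180].

### API

Orientations are given as a 3x3 rotation matrix whose columns are the frame's x, y, z axes.
In Python, from rig import read_state, capture, camera_info, hand_in gives the robot as it stands.
- The arm moves only by the tool drive_tool, never from a script. Its argument "motion" is a list of rows, each a list of 2 entries, a list of its own where there are three numbers: the shift along the tool's x, y, z in mm, then the turn, a rotation vector about the tool's x, y, z in rad. A call has 1 to 5 rows; each row shifts and turns the commanded pose from where the row before left it, along the tool's axes as they then stand; what a row does not reach is not made up. A row lasts 1/10 s, in which the tool goes at most 50 mm and 8.59 degrees, less where a joint would pass 70% of its speed; a pose out of reach is approached as far as the arm can. A call is refused whole if a number of a shift passes 50 or a number of a turn 0.15, either way. A call with a gripper value outside its range is refused whole. "gripper" is the opening, from 0 (shut) to 1 (fully open), set as the call begins (left out, the last holds). The fingers move at their own pace and stop on an object; the grip force is fixed at half the most. Time passes only in rows, so rows that do not move let the fingers close. It gives the time, the measured TCP pose, the force, the opening and the grip force at its end, in the units of the state.
- read_state(): the state, without advancing time (a new reading comes with each control period).
- capture(name): name is "scene" or "side" or "wrist"; returns the picture (400x640x3 uint8, red, green, blue); there is no depth.
- camera_info(name): a dict with "fovy" (degrees; the focal length in pixels is half the picture's height over the tangent of half this angle, whatever the lens; pixels are square), "cx", "cy" (the principal point, pixels), "k1" (the pictures are not rectified: a ray, as slopes to the right and down, at radius r is drawn at 1 + k1 r^2 times it, then the intrinsics apply), "xyz" and "orientation" of the camera in the world; the wrist camera has in their place "T_tool_cam" (4x4, takes a point from camera to tool coordinates, whose origin is the TCP and whose axes are the flange's). Camera axes: x right, y down, z forward; pixel columns grow to the right and rows downward; lengths in m; the calibration is good to about 2 mm. A picture is of the moment at which its call begins: read the wrist's pose just before it. camera_info takes no time and is no camera call.
- hand_in(): hands the job in; it is judged then, once.
The state is a dict: "time_s": time; "joint_positions": joint angles; "qvel": joint speeds; "tau": joint torques, N m; "position": TCP position; "tcp_rot": TCP orientation; "force": force on the tool from outside, world axes, zero at the start; "moment": the same for the moment, N m; "opening": opening from 0.0 (shut) to 1.0 (fully open); "grasp_force": force on a finger pad.
Only numpy, scipy, OpenCV 4.12 (cv2) and the standard library are available. Lean on these libraries where they do the work, as an engineer would, in place of code of your own. Each camera call takes 0.05 s, during which the arm holds its last target. There are 200 camera calls.

## Working session

There is one attempt and no reset: what is moved stays moved. The work goes in short steps, Python scripts to look and compute and a tool call to move; the robot and the scene stay as the last step left them, time stands still between calls to the robot, and variables do not carry over. Pictures are saved under pics/ and viewed, at most 10 in all, crops included, and the job is handed in when it is done.

Besides the shell and the picture viewer there is one more tool, called after "Emit:" by a JSON object that holds its "fn" and its "kwargs", one argument or row to a line. drive_tool: Moves the arm, as the interface text tells. Its arguments: {"type":"object","properties":{"motion":{"type":"array","items":{"type":"array"}},"gripper":{"type":"number"}},"required":["motion"]}

```bash
mkdir -p pics; ls; python3 - <<'E'
from rig import *
import cv2,numpy as np
s=read_state();print({k:np.round(v,3).tolist() for k,v in s.items()})
ims=[]
for n in("scene","side","wrist"):
    print(n,camera_info(n))
    im=capture(n)[:,:,::-1].copy();cv2.imwrite(f"pics/{n}0.png",im)
E
```

```text
pics
{'time_s': 0.0, 'joint_positions': [-85.285, 30.279, 82.158, 0.0, 67.693, -10.228], 'qvel': [-0.026, -0.018, 0.016, -0.057, 0.017, -0.042], 'tau': [-0.0, -44.004, -17.659, 0.063, 0.058, -0.0], 'position': [0.161, -0.603, 0.222], 'tcp_rot': [[0.966, 0.258, -0.0], [0.258, -0.966, 0.002], [0.0, -0.002, -1.0]], 'force': [0.122, -1.018, 0.475], 'moment': [0.001, -0.003, 0.023], 'grasp_force': 0.0, 'opening': 1.004}
scene {'fovy': 50.50892370070578, 'cx': 321.6619717010793, 'cy': 198.31997202312843, 'k1': -0.10695839041606969, 'xyz': array([0.0046355 , 0.57892235, 0.64071781]), 'orientation': array([[-0.58870924, -0.52524633,  0.61444098],
       [-0.80832922,  0.37779486, -0.4515251 ],
       [ 0.00502926, -0.7624876 , -0.64698328]])}
side {'fovy': 42.44001316060408, 'cx': 325.66011042265114, 'cy': 199.40885250965573, 'k1': -0.15086798642404753, 'xyz': array([ 0.45950954, -0.68500717,  0.54427364]), 'orientation': array([[ 0.99473649, -0.05666364,  0.085373  ],
       [-0.10147028, -0.42885984,  0.89765418],
       [-0.0142513 , -0.90159219, -0.43235221]])}
wrist {'fovy': 71.33061745536668, 'cx': 319.72955261761416, 'cy': 197.8781747549038, 'k1': -0.02298982781257975, 'T_tool_cam': array([[-3.09223796e-04, -9.55634481e-01, -2.94554992e-01,
         8.14781458e-02],
       [ 9.99999579e-01, -4.10308981e-05, -9.16681545e-04,
        -1.05857604e-03],
       [ 8.63926636e-04, -2.94555151e-01,  9.55634091e-01,
        -1.61368773e-01],
       [ 0.00000000e+00,  0.00000000e+00,  0.00000000e+00,
         1.00000000e+00]])}
```

View pics/scene0.png

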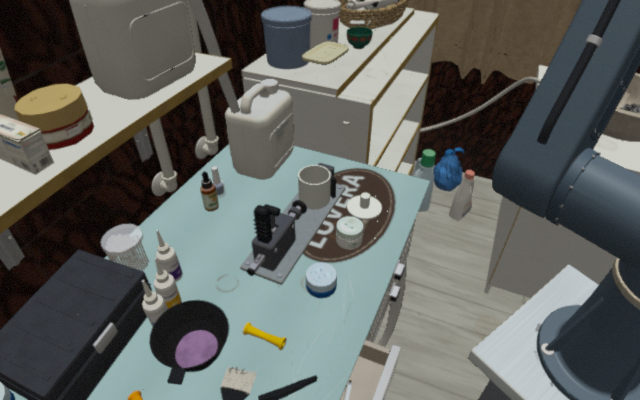

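View pics/side0.png

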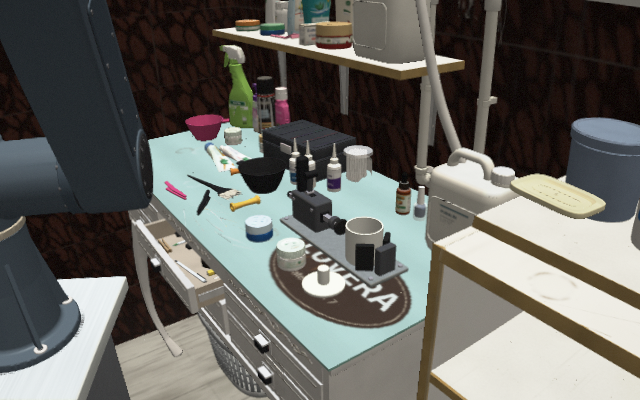

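The scene view shows the cover at about (365,205), the pot at (314,185) and the clamp housing at (272,235). In the side view the cover is at (323,282), the pot at (364,236) and the housing at (312,208). I'll zoom in on both.

```bash
cat > h.py <<'E'
import numpy as np,cv2
from rig import *
def ray(n,uv,st=None):
    c=camera_info(n);f=200/np.tan(np.radians(c["fovy"])/2)
    K=np.array([[f,0,c["cx"]],[0,f,c["cy"]],[0,0,1]])
    uv=np.array(uv,float).reshape(-1,1,2)
    # r is undistorted radius: same as OpenCV's k1
    p=cv2.undistortPoints(uv,K,np.array([c["k1"],0,0,0,0])).reshape(-1,2)
    d=np.c_[p,np.ones(len(p))]
    if "xyz" in c: o,R=c["xyz"],c["orientation"]
    else:
        T=c["T_tool_cam"];Rt=np.array(st["tcp_rot"]);o=np.array(st["position"])+Rt@T[:3,3];R=Rt@T[:3,:3]
    return o,d@R.T
def plane(n,uv,z,st=None):
    o,d=ray(n,uv,st);return o+d*((z-o[2])/d[:,2:])
def two(n1,p1,n2,p2,s1=None,s2=None):
    o,d=ray(n1,[p1],s1);q,e=ray(n2,[p2],s2);d,e=d[0],e[0]
    t=np.linalg.lstsq(np.c_[d,-e],q-o,rcond=None)[0];a=o+t[0]*d;b=q+t[1]*e
    return (a+b)/2,np.linalg.norm(a-b)
def proj(n,P,st=None):
    c=camera_info(n);f=200/np.tan(np.radians(c["fovy"])/2)
    if "xyz" in c: o,R=c["xyz"],c["orientation"]
    else:
        T=c["T_tool_cam"];Rt=np.array(st["tcp_rot"]);o=np.array(st["position"])+Rt@T[:3,3];R=Rt@T[:3,:3]
    K=np.array([[f,0,c["cx"]],[0,f,c["cy"]],[0,0,1]])
    v=cv2.Rodrigues(R.T)[0]
    return cv2.projectPoints(np.array(P,float).reshape(-1,1,3),v,-R.T@o,K,np.array([c["k1"],0,0,0,0]))[0].reshape(-1,2)
E
python3 - <<'E'
import cv2
a=cv2.imread("pics/scene0.png")[155:305,225:425];b=cv2.imread("pics/side0.png")[175:325,240:440]
for n,i in(("a",a),("b",b)): cv2.imwrite(f"pics/{n}.png",cv2.resize(i,None,fx=4,fy=4,interpolation=cv2.INTER_CUBIC))
E
```

```text
(no output)
```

View pics/a.png

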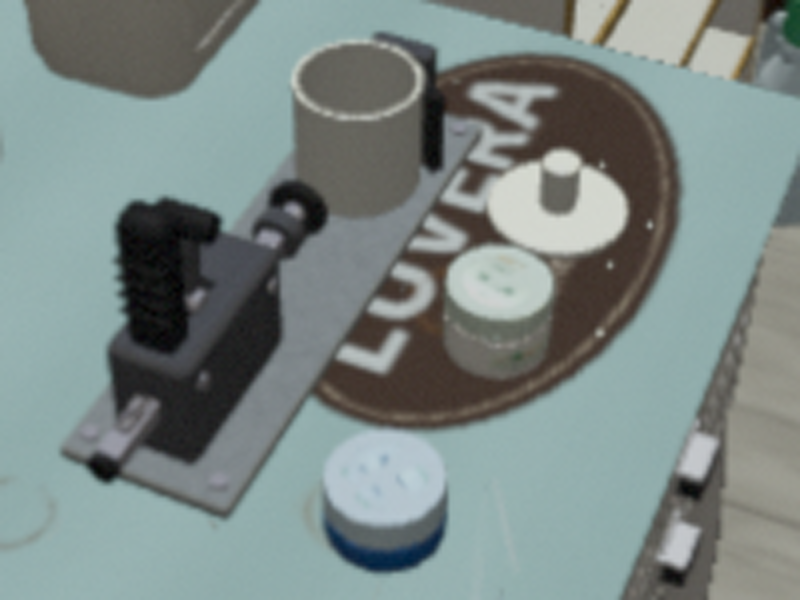

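View pics/b.png

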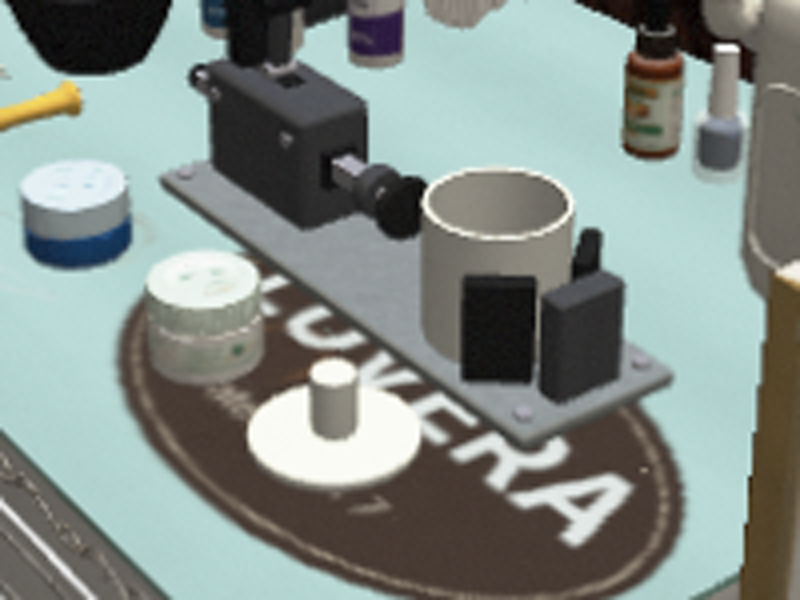

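The crops show the board corners, the pot mouth, the knob, the pad close to the pot, and the grip and trigger above the housing. Next I compute positions.

```bash
python3 - <<'E'
from h import *
A=lambda *p:(np.array(p)+.5)/4-.5+[225,155]
B=lambda *p:(np.array(p)+.5)/4-.5+[240,175]
r=lambda x:np.round(x,4).tolist()
print("corn A",r(plane("scene",[A(62,453),A(225,515),A(480,125)],.01)))
print("corn B",r(plane("side",[B(160,180),B(530,438),B(672,375)],.01)))
print("rim",r(plane("scene",[A(357,80)],.082)),r(plane("side",[B(498,202)],.082)),two("scene",A(357,80),"side",B(498,202)))
print("knobtop",r(plane("scene",[A(562,160)],.044)),r(plane("side",[B(333,370)],.044)))
print("disc",r(plane("scene",[A(558,207)],.012)),r(plane("side",[B(335,435)],.012)))
print("cream",r(plane("scene",[A(385,472)],.037)),r(plane("side",[B(75,187)],.037)))
print("powder",r(plane("scene",[A(498,285)],.044)),r(plane("side",[B(203,280)],.044)))
print("grip",r(plane("scene",[A(150,210)],.155)))
E
```

```text
corn A [[0.5276, 0.3894, 0.01], [0.4497, 0.345, 0.01], [0.6087, 0.0673, 0.01]]
corn B [[0.4528, 0.3341, 0.01], [0.6119, 0.0646, 0.01], [0.6873, 0.1062, 0.01]]
rim [[0.6097, 0.1558, 0.082]] [[0.6111, 0.1542, 0.082]] (array([0.61103372, 0.15510013, 0.08124577]), np.float64(0.0006753060618463119))
knobtop [[0.5256, 0.0774, 0.044]] [[0.5253, 0.079, 0.044]]
disc [[0.5234, 0.0792, 0.012]] [[0.5253, 0.075, 0.012]]
cream [[0.409, 0.2824, 0.037]] [[0.4083, 0.2804, 0.037]]
powder [[0.4692, 0.1681, 0.044]] [[0.4714, 0.1643, 0.044]]
grip [[0.507, 0.3374, 0.155]]
```

Emit:
{"fn": "drive_tool", "kwargs": {
  "motion": [
    [[20,-18,0],[0,0,-0.052]],
    [[36,-32,0],[0,0,-0.052]],
    [[38,-30,0],[0,0,-0.052]],
    [[40,-28,0],[0,0,-0.052]],
    [[41,-26,0],[0,0,-0.052]]
  ],
  "gripper": 0.7
}}

```text
time_s: 0.65
position: [0.2757, -0.4128, 0.2223]
tcp_rot: [[0.867, 0.499, 0.0], [0.499, -0.867, 0.0], [0.0, -0.0, -1.0]]
force: [0.3, -0.3, 0.4]
opening: 0.718
grasp_force: 0.0
```

Emit:
{"fn": "drive_tool", "kwargs": {
  "motion": [
    [[41,-26,0],[0,0,0]],
    [[41,-26,0],[0,0,0]],
    [[41,-26,0],[0,0,0]],
    [[41,-26,0],[0,0,0]],
    [[41,-26,0],[0,0,0]]
  ]
}}

```text
time_s: 1.15
position: [0.3888, -0.1981, 0.2226]
tcp_rot: [[0.868, 0.497, 0.0], [0.497, -0.868, -0.0], [0.0, 0.0, -1.0]]
force: [0.4, -1.2, -0.5]
opening: 0.702
grasp_force: 0.0
```

Emit:
{"fn": "drive_tool", "kwargs": {
  "motion": [
    [[41,-28,0],[0,0,0]],
    [[41,-28,0],[0,0,0]],
    [[41,-28,0],[0,0,0]],
    [[41,-28,0],[0,0,0]],
    [[41,-28,0],[0,0,0]]
  ]
}}

```text
time_s: 1.65
position: [0.4969, 0.0256, 0.2225]
tcp_rot: [[0.867, 0.498, -0.0], [0.498, -0.867, -0.0], [-0.0, 0.0, -1.0]]
force: [1.0, -0.9, 0.5]
opening: 0.697
grasp_force: 0.0
```

Emit:
{"fn": "drive_tool", "kwargs": {
  "motion": [
    [[25,-15,0],[0,0,0]],
    [[0,0,0],[0,0,0]],
    [[0,0,0],[0,0,0]]
  ]
}}

```text
time_s: 1.95
position: [0.5103, 0.0495, 0.2222]
tcp_rot: [[0.866, 0.499, -0.001], [0.499, -0.866, -0.0], [-0.001, -0.0, -1.0]]
force: [0.7, -0.3, 0.5]
opening: 0.701
grasp_force: 0.0
```

```bash
python3 - <<'E'
from h import *
s=read_state();im=capture("wrist")[:,:,::-1].copy();cv2.imwrite("pics/w1.png",im)
import json;json.dump({k:np.array(s[k]).tolist() for k in("position","tcp_rot")},open("w1.json","w"))
print(s["position"],proj("wrist",[[.5255,.078,.044],[.611,.155,.082]],s))
E
```

```text
[0.51025069 0.04947298 0.22216015] [[306.8038893  158.39103666]
 [278.96735792  50.22593172]]
```

View pics/w1.png

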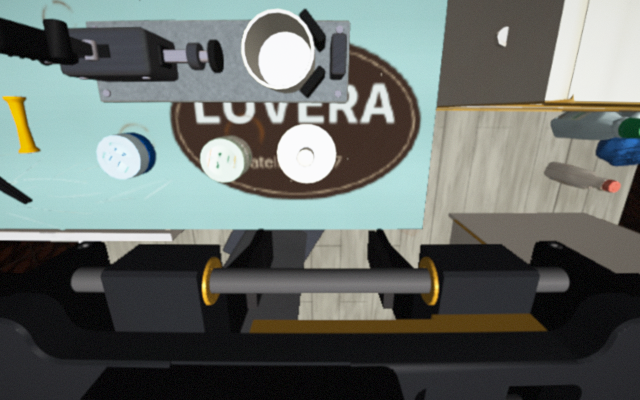

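The wrist view shows the knob at about (306,156), the pot mouth centred near (278,50), and the board edges along rows 20 to 102. These agree with the estimates, so I refine the numbers from them.

```bash
python3 - <<'E'
from h import *
import json;s=json.load(open("w1.json"));im=cv2.imread("pics/w1.png")
r=lambda x:np.round(x,4).tolist()
g=cv2.cvtColor(im,cv2.COLOR_BGR2GRAY)
# disc
m=(im.min(2)>170).astype(np.uint8)
m[:,:265]=0;m[:115]=0;m[200:]=0;m[:,350:]=0
c=max(cv2.findContours(m,0,1)[0],key=cv2.contourArea);e=cv2.fitEllipse(cv2.convexHull(c));print("disc px",e)
print("disc",r(plane("wrist",[e[0]],.012,s)),"knob",r(plane("wrist",[(306,156)],.044,s)))
# rim
big=cv2.resize(g[5:95,235:325],None,fx=6,fy=6,interpolation=cv2.INTER_CUBIC)
h=cv2.HoughCircles(cv2.GaussianBlur(big,(0,0),4),cv2.HOUGH_GRADIENT,1,50,param1=80,param2=20,minRadius=170,maxRadius=250)
if h is not None:
  p=h[0][:4];q=(p[:,:2]+.5)/6-.5+[235,5];print("rim",q,p[:,2]/6,r(plane("wrist",q,.082,s)))
# bottom board edge: grey->teal/brown below, per column
hsv=cv2.cvtColor(im,cv2.COLOR_BGR2HSV)
pts=[]
for x in range(120,235,3):
  col=im[85:115,x].astype(int).sum(1);d=abs(np.diff(col));pts.append((x,85+d.argmax()+.5))
l=cv2.fitLine(np.float32(pts),cv2.DIST_HUBER,0,.01,.01).ravel();print(l)
w=plane("wrist",[(l[2]-60*l[0],l[3]-60*l[1]),(l[2]+60*l[0],l[3]+60*l[1])],.01,s)
d=w[0]-w[1];d/=np.linalg.norm(d);print("axis",r(d),np.degrees(np.arctan2(-d[0],d[1])),r(w))
E
```

```text
disc px ((306.0807800292969, 153.0895233154297), (58.33354187011719, 59.221561431884766), 142.38717651367188)
disc [[0.526, 0.081, 0.012]] knob [[0.5276, 0.0803, 0.044]]
rim [[279.          46.33333206]
 [278.5         54.66666794]] [34.833332 34.033333] [[0.6141, 0.1566, 0.082], [0.6073, 0.1536, 0.082]]
[ 9.9997222e-01 -7.4493797e-03  1.7460001e+02  1.0190000e+02]
axis [-0.498, 0.8672, 0.0] 29.869840341375617 [[0.4602, 0.3269, 0.01], [0.5377, 0.1919, 0.01]]
```

Emit:
{"fn": "drive_tool", "kwargs": {
  "motion": [
    [[15,-10,30],[0,0,0]],
    [[13.7,-8.5,44],[0,0,0]],
    [[0,0,45],[0,0,0]],
    [[0,0,40],[0,0,0]],
    [[0,0,25],[0,0,0]]
  ]
}}

```text
time_s: 2.5
position: [0.5242, 0.0778, 0.036]
tcp_rot: [[0.869, 0.496, -0.005], [0.496, -0.869, 0.0], [-0.004, -0.002, -1.0]]
force: [0.5, -0.5, -0.1]
opening: 0.7
grasp_force: 0.0
```

Emit:
{"fn": "drive_tool", "kwargs": {
  "motion": [
    [[0,0,12],[0,0,0]],
    [[0,0,8],[0,0,0]],
    [[0,0,0],[0,0,0]]
  ]
}}

```text
time_s: 2.8
position: [0.5264, 0.0786, 0.0185]
tcp_rot: [[0.868, 0.497, -0.0], [0.497, -0.868, -0.0], [-0.0, -0.0, -1.0]]
force: [-0.4, -0.4, 0.9]
opening: 0.7
grasp_force: 0.0
```

Emit:
{"fn": "drive_tool", "kwargs": {
  "motion": [
    [[0,0,0],[0,0,0]],
    [[0,0,0],[0,0,0]],
    [[0,0,0],[0,0,0]],
    [[0,0,0],[0,0,0]],
    [[0,0,0],[0,0,0]]
  ],
  "gripper": 0
}}

```text
time_s: 3.3
position: [0.5266, 0.0794, 0.019]
tcp_rot: [[0.867, 0.498, 0.001], [0.498, -0.867, -0.0], [0.001, 0.0, -1.0]]
force: [-1.0, 0.2, -0.5]
opening: 0.333
grasp_force: 0.0
```

Emit:
{"fn": "drive_tool", "kwargs": {
  "motion": [
    [[0,0,0],[0,0,0]],
    [[0,0,0],[0,0,0]],
    [[0,0,0],[0,0,0]]
  ]
}}

```text
time_s: 3.6
position: [0.5264, 0.0794, 0.0187]
tcp_rot: [[0.867, 0.498, 0.0], [0.498, -0.867, 0.0], [0.0, 0.0, -1.0]]
force: [0.0, 0.1, 2.3]
opening: 0.244
grasp_force: 30.0
```

Emit:
{"fn": "drive_tool", "kwargs": {
  "motion": [
    [[0,0,-15],[0,0,0]],
    [[0,0,-30],[0,0,0]],
    [[0,0,-35],[0,0,0]],
    [[0,0,-30],[0,0,0]],
    [[25,-5,-10],[0,0,0]]
  ]
}}

```text
time_s: 4.1
position: [0.5445, 0.0951, 0.1411]
tcp_rot: [[0.868, 0.496, 0.0], [0.496, -0.868, -0.001], [0.0, 0.001, -1.0]]
force: [1.0, -0.1, -1.2]
opening: 0.246
grasp_force: 30.0
```

Emit:
{"fn": "drive_tool", "kwargs": {
  "motion": [
    [[30,-6,0],[0,0,0]],
    [[30,-6,0],[0,0,0]],
    [[25.8,-6.2,0],[0,0,0]],
    [[0,0,0],[0,0,0]],
    [[0,0,0],[0,0,0]]
  ]
}}

```text
time_s: 4.6
position: [0.6102, 0.1547, 0.1378]
tcp_rot: [[0.867, 0.498, -0.002], [0.498, -0.867, -0.0], [-0.002, -0.001, -1.0]]
force: [-1.1, -0.4, -0.5]
opening: 0.243
grasp_force: 30.0
```

```bash
python3 - <<'E'
from h import *
s=read_state();print(s["position"],s["opening"],s["grasp_force"])
a=capture("scene")[:,:,::-1][130:280,240:440];b=capture("side")[:,:,::-1][155:305,280:480];w=capture("wrist")[:,:,::-1]
cv2.imwrite("pics/w2.png",w)
f=lambda i:cv2.resize(i,None,fx=2,fy=2,interpolation=cv2.INTER_CUBIC)
cv2.imwrite("pics/c2.png",np.vstack([np.hstack([f(a),f(b)]),np.hstack([w[:300,:400],w[:300,240:640]])]))
E
```

```text
[0.61016567 0.15474635 0.13777   ] 0.24256417757085838 30.000049551017582
```

View pics/c2.png

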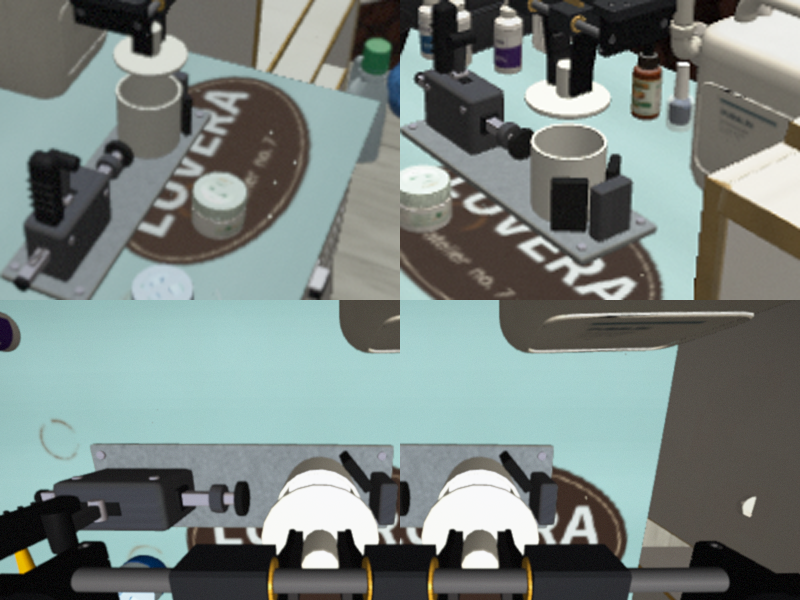

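The cover is level above the pot mouth in both fixed views: disc and rim centres share columns of about 150 (scene) and 568 (side). I'll lower it.

Emit:
{"fn": "drive_tool", "kwargs": {
  "motion": [
    [[0,0,12],[0,0,0]],
    [[0,0,14],[0,0,0]],
    [[0,0,8],[0,0,0]],
    [[0,0,3],[0,0,0]],
    [[0,0,0],[0,0,0]]
  ]
}}

```text
time_s: 5.25
position: [0.6103, 0.1545, 0.1004]
tcp_rot: [[0.867, 0.497, -0.002], [0.497, -0.867, -0.0], [-0.002, -0.001, -1.0]]
force: [0.3, 0.1, -0.0]
opening: 0.249
grasp_force: 30.0
```

Emit:
{"fn": "drive_tool", "kwargs": {
  "motion": [
    [[0,0,2],[0,0,0]],
    [[0,0,2],[0,0,0]],
    [[0,0,1],[0,0,0]],
    [[0,0,0],[0,0,0]]
  ]
}}

```text
time_s: 5.65
position: [0.6109, 0.1546, 0.0966]
tcp_rot: [[0.867, 0.498, 0.0], [0.498, -0.867, -0.0], [0.0, 0.0, -1.0]]
force: [0.1, -0.8, -1.1]
opening: 0.243
grasp_force: 30.0
```

Emit:
{"fn": "drive_tool", "kwargs": {
  "motion": [
    [[0,0,1.5],[0,0,0]],
    [[0,0,1],[0,0,0]],
    [[0,0,0],[0,0,0]],
    [[0,0,0],[0,0,0]]
  ]
}}

```text
time_s: 6.05
position: [0.6111, 0.1546, 0.0947]
tcp_rot: [[0.867, 0.498, 0.001], [0.498, -0.867, 0.0], [0.001, 0.0, -1.0]]
force: [-0.8, 0.4, 4.9]
opening: 0.241
grasp_force: 30.0
```

Contact came at exactly the seated height, so I release and rise.

Emit:
{"fn": "drive_tool", "kwargs": {
  "motion": [
    [[0,0,0],[0,0,0]],
    [[0,0,0],[0,0,0]],
    [[0,0,0],[0,0,0]],
    [[0,0,0],[0,0,0]],
    [[0,0,0],[0,0,0]]
  ],
  "gripper": 0.8
}}

```text
time_s: 6.55
position: [0.6108, 0.1546, 0.0938]
tcp_rot: [[0.867, 0.498, -0.0], [0.498, -0.867, -0.0], [-0.0, -0.0, -1.0]]
force: [-1.2, -0.1, 0.6]
opening: 0.614
grasp_force: 0.0
```

Emit:
{"fn": "drive_tool", "kwargs": {
  "motion": [
    [[0,0,-10],[0,0,0]],
    [[0,0,-25],[0,0,0]],
    [[0,0,-40],[0,0,0]],
    [[0,0,-40],[0,0,0]],
    [[0,0,-10],[0,0,0]]
  ]
}}

```text
time_s: 7.05
position: [0.6141, 0.1549, 0.2252]
tcp_rot: [[0.867, 0.498, 0.011], [0.498, -0.867, 0.001], [0.01, 0.005, -1.0]]
force: [-0.0, 0.3, 0.1]
opening: 0.799
grasp_force: 0.0
```

Emit:
{"fn": "drive_tool", "kwargs": {
  "motion": [
    [[0,-25,0],[0,0,0]],
    [[0,-45,0],[0,0,0]],
    [[0,-48,0],[0,0,0]],
    [[0,-45,0],[0,0,0]],
    [[1,-25,0],[0,0,0]]
  ],
  "gripper": 1
}}

```text
time_s: 7.55
position: [0.5155, 0.3206, 0.2191]
tcp_rot: [[0.866, 0.5, -0.002], [0.5, -0.866, 0.0], [-0.001, -0.001, -1.0]]
force: [-0.4, -0.2, 0.7]
opening: 0.99
grasp_force: 0.0
```

Emit:
{"fn": "drive_tool", "kwargs": {
  "motion": [
    [[0,-6,0],[0,0,0]],
    [[0,0,0],[0,0,0]],
    [[0,0,0],[0,0,0]]
  ]
}}

```text
time_s: 7.85
position: [0.516, 0.3224, 0.219]
tcp_rot: [[0.868, 0.497, 0.0], [0.497, -0.868, -0.001], [0.0, 0.001, -1.0]]
force: [-0.5, 0.1, 0.2]
opening: 0.999
grasp_force: 0.0
```

```bash
python3 - <<'E'
from h import *
s=read_state();print(s["position"],s["opening"])
w=capture("wrist")[:,:,::-1];a=capture("scene")[:,:,::-1][130:280,240:440];b=capture("side")[:,:,::-1][155:305,280:480]
cv2.imwrite("pics/w3.png",w)
f=lambda i:cv2.resize(i,None,fx=2,fy=2,interpolation=cv2.INTER_CUBIC)
cv2.imwrite("pics/c3.png",np.vstack([np.hstack([f(a),f(b)]),np.pad(w[50:350],((0,0),(0,160),(0,0)))]))
C=np.array([.570,.2287]);X=np.array([.867,.498]);Y=np.array([-.498,.867])
P=[[*(C+Y*y+X*x),z] for x,y,z in((0,115,.155),(0,135,.155),(0,135,.125),(0,93,.125),(15,93,.125),(-15,93,.125))for x,y in[(x/1e3,y/1e3)]]
print(proj("wrist",P,s).round(1).tolist())
E
```

```text
[0.5159713 0.3223567 0.2190376] 0.9988556073787148
[[313.0, 211.4], [289.8, 211.4], [293.0, 200.8], [336.6, 200.7], [336.9, 185.6], [336.4, 215.3]]
```

View pics/c3.png

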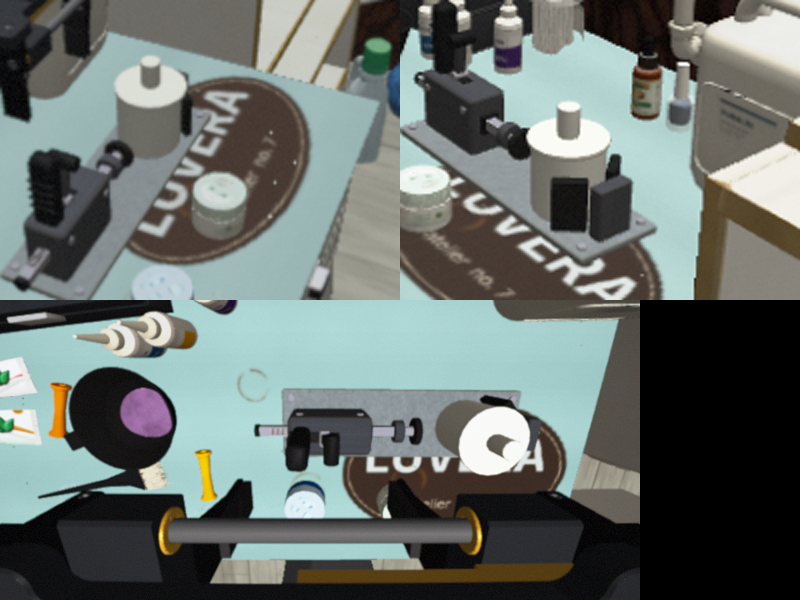

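The cover is seated level. In the wrist view the grip is at x 287 to 311 and the bar at about 331, so the clamp is 2 to 3 mm further along its own +y than I assumed. I'll go to the squeezed-middle position and descend.

Emit:
{"fn": "drive_tool", "kwargs": {
  "motion": [
    [[0,-5,20],[0,0,0]],
    [[0,-5,30],[0,0,0]],
    [[0,0,30],[0,0,0]],
    [[0,0,22],[0,0,0]],
    [[0,0,10],[0,0,0]]
  ]
}}

```text
time_s: 8.5
position: [0.5096, 0.3305, 0.1047]
tcp_rot: [[0.868, 0.496, -0.004], [0.496, -0.868, -0.002], [-0.004, -0.0, -1.0]]
force: [0.8, -0.5, 0.5]
opening: 1.002
grasp_force: 0.0
```

Emit:
{"fn": "drive_tool", "kwargs": {
  "motion": [
    [[0,0,0],[0,0,0]],
    [[0,0,0],[0,0,0]]
  ]
}}

```text
time_s: 8.7
position: [0.5113, 0.3319, 0.1078]
tcp_rot: [[0.868, 0.497, 0.001], [0.497, -0.868, 0.001], [0.002, 0.0, -1.0]]
force: [0.6, 0.5, 0.2]
opening: 1.0
grasp_force: 0.0
```

```bash
cat > m.py <<'E'
import sys
from h import *
s=read_state();print(np.round(s["position"],4),s["time_s"],s["opening"],s["grasp_force"],np.round(s["force"],1))
i=sys.argv[1]
a=capture("scene")[:,:,::-1][150:260,230:350];b=capture("side")[:,:,::-1][175:275,270:420]
w=capture("wrist")[:,:,::-1];cv2.imwrite(f"pics/w{i}.png",w);cv2.imwrite(f"pics/s{i}.png",b)
f=lambda i,w:cv2.resize(i,(w,300),interpolation=cv2.INTER_CUBIC)
cv2.imwrite(f"pics/c{i}.png",np.vstack([np.hstack([f(a,330),f(b,450)]),np.pad(w[50:350],((0,0),(0,140),(0,0)))]))
E
python3 m.py 4
```

```text
[0.5113 0.3319 0.1078] 8.7 1.0004940752462212 0.0 [0.6 0.5 0.2]
```

View pics/c4.png

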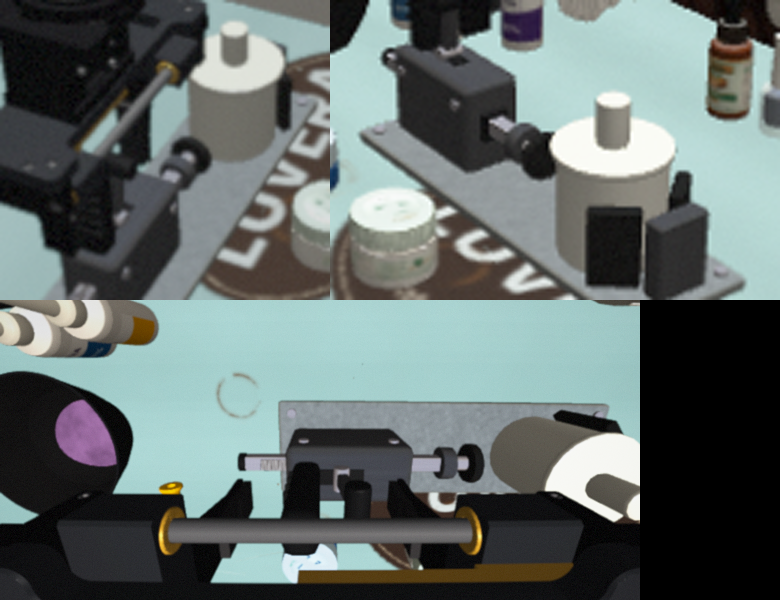

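The fingers straddle the grip and trigger: fingers at x≈248 and 390, grip back at 284, bar front at 370. I'll make the first squeeze.

Emit:
{"fn": "drive_tool", "kwargs": {
  "motion": [
    [[0,0,0],[0,0,0]],
    [[0,0,0],[0,0,0]],
    [[0,0,0],[0,0,0]],
    [[0,0,0],[0,0,0]],
    [[0,0,0],[0,0,0]]
  ],
  "gripper": 0
}}

```text
time_s: 9.35
position: [0.5112, 0.3304, 0.1072]
tcp_rot: [[0.866, 0.499, 0.002], [0.499, -0.866, -0.004], [-0.0, 0.004, -1.0]]
force: [4.6, -10.3, 1.4]
opening: 0.631
grasp_force: 5.5
```

Emit:
{"fn": "drive_tool", "kwargs": {
  "motion": [
    [[0,0,0],[0,0,0]],
    [[0,0,0],[0,0,0]],
    [[0,0,0],[0,0,0]],
    [[0,0,0],[0,0,0]],
    [[0,0,0],[0,0,0]]
  ]
}}

```text
time_s: 9.85
position: [0.5097, 0.3331, 0.1074]
tcp_rot: [[0.867, 0.497, -0.001], [0.497, -0.867, 0.001], [0.0, -0.001, -1.0]]
force: [-3.5, 3.7, 4.1]
opening: 0.414
grasp_force: 30.0
```

```bash
cat > n.py <<'E'
import sys
from h import *
# jaw tail end and pad front along clamp y, mm, from the wrist view (own-y scanlines at known heights)
C=np.array([.570,.2287]);X=np.array([.867,.498]);Y=np.array([-.498,.867])
s=read_state();w=capture("wrist");cv2.imwrite(f"pics/w{sys.argv[1]}.png",w[:,:,::-1])
g=cv2.cvtColor(w,cv2.COLOR_RGB2GRAY).astype(np.float32)
print(np.round(s["position"],4),round(s["time_s"],2),round(s["opening"],3),round(s["grasp_force"],1),np.round(s["force"],1))
ys=np.arange(-70,0,.5)/1e3
for x in(.008,.004,.0):
    P=np.array([[*(C+Y*y+X*x),.05] for y in ys]);q=proj("wrist",P,s).astype(np.float32)
    v=cv2.remap(g,q[:,:1],q[:,1:],cv2.INTER_LINEAR).ravel()
    print(x,v[::4].astype(int).tolist())
E
python3 n.py 5
```

```text
[0.5097 0.3331 0.1074] 9.85 0.414 30.0 [-3.5  3.7  4.1]
0.008 [91, 89, 90, 91, 89, 91, 90, 90, 90, 90, 90, 89, 90, 87, 88, 89, 88, 88, 88, 87, 87, 87, 79, 36, 27, 29, 21, 12, 11, 8, 43, 65, 65, 67, 63]
0.004 [91, 91, 91, 89, 90, 88, 91, 89, 89, 90, 89, 89, 87, 86, 86, 88, 88, 87, 86, 87, 87, 85, 48, 28, 30, 28, 12, 11, 8, 129, 181, 180, 181, 146, 72]
0.0 [90, 90, 89, 92, 89, 88, 87, 87, 87, 88, 88, 87, 87, 87, 88, 86, 86, 86, 89, 87, 87, 73, 31, 28, 30, 18, 10, 10, 40, 177, 184, 184, 180, 102, 72]
```

Emit:
{"fn": "drive_tool", "kwargs": {
  "motion": [
    [[0,-2,0],[0,0,0]],
    [[0,0,0],[0,0,0]],
    [[0,0,0],[0,0,0]],
    [[0,0,0],[0,0,0]],
    [[0,0,0],[0,0,0]]
  ],
  "gripper": 0.9
}}

```text
time_s: 10.4
position: [0.509, 0.3339, 0.1066]
tcp_rot: [[0.868, 0.497, -0.001], [0.497, -0.868, 0.001], [-0.001, -0.001, -1.0]]
force: [-0.5, 0.3, -0.0]
opening: 0.785
grasp_force: 0.0
```

Emit:
{"fn": "drive_tool", "kwargs": {
  "motion": [
    [[0,0,0],[0,0,0]],
    [[0,0,0],[0,0,0]],
    [[0,0,0],[0,0,0]],
    [[0,0,0],[0,0,0]]
  ]
}}

```text
time_s: 10.8
position: [0.5092, 0.334, 0.1071]
tcp_rot: [[0.867, 0.498, 0.0], [0.498, -0.867, 0.0], [0.0, -0.0, -1.0]]
force: [-0.1, -0.2, -0.7]
opening: 0.903
grasp_force: 0.0
```

```bash
python3 - <<'E'
t=open("n.py").read().replace('    print(x,v[::4].astype(int).tolist())','''    k=int(np.argmax(v<57));print(x,"pad front y",ys[k]*1e3)''')
open("n.py","w").write(t+'''
Q=cv2.resize(w[120:290,220:640,::-1],None,fx=1.9,fy=1.9,interpolation=cv2.INTER_CUBIC);b=capture("side")[175:275,270:420,::-1]
cv2.imwrite(f"pics/d{sys.argv[1]}.png",np.vstack([Q,np.pad(cv2.resize(b,(411,274),interpolation=cv2.INTER_CUBIC),((0,0),(0,Q.shape[1]-411),(0,0)))]))
''')
E
python3 n.py 6
```

```text
[0.5092 0.334  0.1071] 10.8 0.903 0.0 [-0.1 -0.2 -0.7]
0.008 pad front y -25.0
0.004 pad front y -26.0
0.0 pad front y -27.0
```

Emit:
{"fn": "drive_tool", "kwargs": {
  "motion": [
    [[0,0,0],[0,0,0]],
    [[0,0,0],[0,0,0]],
    [[0,0,0],[0,0,0]],
    [[0,0,0],[0,0,0]],
    [[0,0,0],[0,0,0]]
  ],
  "gripper": 0
}}

```text
time_s: 11.4
position: [0.5113, 0.3305, 0.1079]
tcp_rot: [[0.866, 0.5, 0.004], [0.5, -0.866, -0.006], [-0.0, 0.007, -1.0]]
force: [2.8, -13.1, 7.8]
opening: 0.529
grasp_force: 6.5
```

Emit:
{"fn": "drive_tool", "kwargs": {
  "motion": [
    [[0,0,0],[0,0,0]],
    [[0,0,0],[0,0,0]],
    [[0,0,0],[0,0,0]],
    [[0,0,0],[0,0,0]],
    [[0,0,0],[0,0,0]]
  ]
}}

```text
time_s: 11.9
position: [0.5098, 0.3332, 0.108]
tcp_rot: [[0.867, 0.498, 0.001], [0.498, -0.867, -0.001], [0.001, 0.001, -1.0]]
force: [-0.4, -2.5, 6.0]
opening: 0.419
grasp_force: 30.0
```

```bash
python3 n.py 7
```

```text
[0.5098 0.3332 0.108 ] 11.9 0.419 30.0 [-0.4 -2.5  6. ]
0.008 pad front y -31.0
0.004 pad front y -32.0
0.0 pad front y -33.5
```

View pics/d7.png

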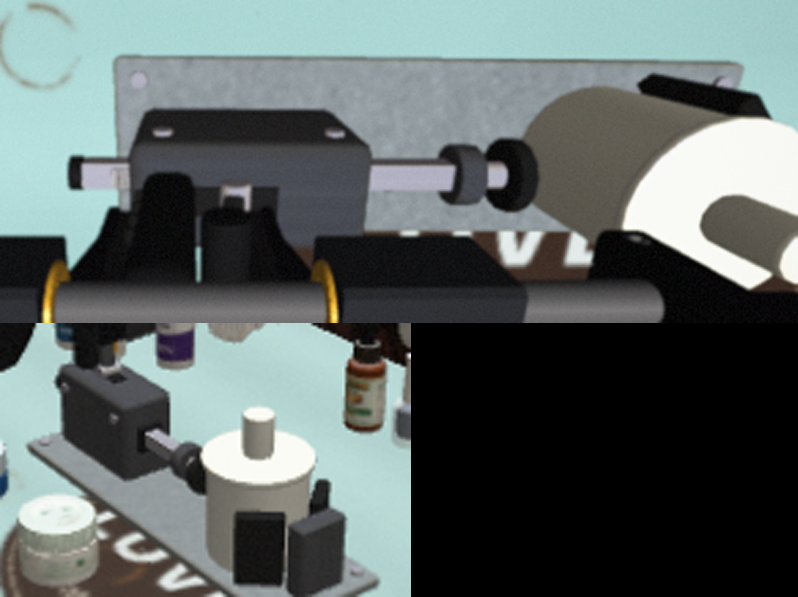

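Two pumps have advanced the pad 6 mm each, and it is still clear of the pot. The neck between collar and pad (x≈485–492 in the crop) should shorten on contact, so I'll measure the neck's bright run as well.

Emit:
{"fn": "drive_tool", "kwargs": {
  "motion": [
    [[0,0,0],[0,0,0]],
    [[0,0,0],[0,0,0]],
    [[0,0,0],[0,0,0]],
    [[0,0,0],[0,0,0]],
    [[0,0,0],[0,0,0]]
  ],
  "gripper": 0.9
}}

```text
time_s: 12.5
position: [0.5088, 0.3341, 0.1066]
tcp_rot: [[0.868, 0.497, -0.001], [0.497, -0.868, 0.001], [-0.001, -0.001, -1.0]]
force: [-0.0, -0.1, 1.0]
opening: 0.787
grasp_force: 0.0
```

Emit:
{"fn": "drive_tool", "kwargs": {
  "motion": [
    [[0,0,0],[0,0,0]],
    [[0,0,0],[0,0,0]],
    [[0,0,0],[0,0,0]],
    [[0,0,0],[0,0,0]]
  ]
}}

```text
time_s: 12.9
position: [0.5092, 0.334, 0.107]
tcp_rot: [[0.867, 0.498, -0.0], [0.498, -0.867, 0.0], [-0.0, -0.0, -1.0]]
force: [-0.5, -1.0, 0.5]
opening: 0.896
grasp_force: 0.0
```

Emit:
{"fn": "drive_tool", "kwargs": {
  "motion": [
    [[0,0,0],[0,0,0]],
    [[0,0,0],[0,0,0]],
    [[0,0,0],[0,0,0]],
    [[0,0,0],[0,0,0]],
    [[0,0,0],[0,0,0]]
  ],
  "gripper": 0
}}

```text
time_s: 13.4
position: [0.5113, 0.3305, 0.108]
tcp_rot: [[0.866, 0.5, 0.004], [0.5, -0.866, -0.006], [-0.0, 0.007, -1.0]]
force: [4.3, -13.0, 7.0]
opening: 0.537
grasp_force: 6.5
```

Emit:
{"fn": "drive_tool", "kwargs": {
  "motion": [
    [[0,0,0],[0,0,0]],
    [[0,0,0],[0,0,0]],
    [[0,0,0],[0,0,0]],
    [[0,0,0],[0,0,0]],
    [[0,0,0],[0,0,0]]
  ]
}}

```text
time_s: 13.9
position: [0.5098, 0.3332, 0.108]
tcp_rot: [[0.867, 0.498, 0.001], [0.498, -0.867, -0.001], [0.001, 0.001, -1.0]]
force: [-0.8, -2.9, 5.8]
opening: 0.419
grasp_force: 30.0
```

```bash
python3 - <<'E'
t=open("n.py").read().replace('''*1e3)''','''*1e3,"neck",(lambda b:(len(b)*.5,ys[b[-1]]*1e3) if len(b) else None)(np.flatnonzero((v>125)&(np.arange(len(v))>k))), v[::3].astype(int).tolist() if x==0 else "")''')
open("n.py","w").write(t)
E
python3 n.py 8
```

```text
[0.5098 0.3332 0.108 ] 13.9 0.419 30.0 [-0.8 -2.9  5.8]
0.008 pad front y -37.0 neck None 
0.004 pad front y -38.5 neck (8.5, np.float64(-0.5)) 
0.0 pad front y -39.5 neck (9.0, np.float64(-0.5)) [89, 89, 89, 89, 89, 89, 89, 89, 89, 87, 88, 89, 88, 88, 88, 87, 87, 86, 86, 87, 61, 29, 27, 30, 27, 19, 11, 9, 9, 19, 130, 182, 182, 184, 184, 157, 86, 74, 74, 74, 72, 74, 73, 49, 23, 30, 116]
```

Third pump: the pad moved 6 mm more and the neck is unchanged, so no contact yet.

Emit:
{"fn": "drive_tool", "kwargs": {
  "motion": [
    [[0,0,0],[0,0,0]],
    [[0,0,0],[0,0,0]],
    [[0,0,0],[0,0,0]],
    [[0,0,0],[0,0,0]],
    [[0,0,0],[0,0,0]]
  ],
  "gripper": 0.9
}}

```text
time_s: 14.5
position: [0.5088, 0.3341, 0.1066]
tcp_rot: [[0.868, 0.497, -0.001], [0.497, -0.868, 0.001], [-0.001, -0.001, -1.0]]
force: [-0.5, 0.5, 0.4]
opening: 0.787
grasp_force: 0.0
```

Emit:
{"fn": "drive_tool", "kwargs": {
  "motion": [
    [[0,0,0],[0,0,0]],
    [[0,0,0],[0,0,0]],
    [[0,0,0],[0,0,0]],
    [[0,0,0],[0,0,0]]
  ]
}}

```text
time_s: 14.9
position: [0.5091, 0.334, 0.1071]
tcp_rot: [[0.867, 0.498, -0.0], [0.498, -0.867, 0.0], [0.0, -0.0, -1.0]]
force: [-1.2, -0.6, 0.1]
opening: 0.901
grasp_force: 0.0
```

Emit:
{"fn": "drive_tool", "kwargs": {
  "motion": [
    [[0,0,0],[0,0,0]],
    [[0,0,0],[0,0,0]],
    [[0,0,0],[0,0,0]],
    [[0,0,0],[0,0,0]],
    [[0,0,0],[0,0,0]]
  ],
  "gripper": 0
}}

```text
time_s: 15.4
position: [0.5113, 0.3306, 0.108]
tcp_rot: [[0.866, 0.5, 0.004], [0.5, -0.866, -0.006], [0.0, 0.007, -1.0]]
force: [3.9, -12.2, 7.1]
opening: 0.534
grasp_force: 6.5
```

Emit:
{"fn": "drive_tool", "kwargs": {
  "motion": [
    [[0,0,0],[0,0,0]],
    [[0,0,0],[0,0,0]],
    [[0,0,0],[0,0,0]],
    [[0,0,0],[0,0,0]],
    [[0,0,0],[0,0,0]]
  ]
}}

```text
time_s: 15.9
position: [0.5097, 0.3332, 0.108]
tcp_rot: [[0.867, 0.498, 0.001], [0.498, -0.867, -0.001], [0.001, 0.001, -1.0]]
force: [0.7, -4.8, 6.2]
opening: 0.414
grasp_force: 30.0
```

```bash
python3 n.py 9
```

```text
[0.5097 0.3332 0.108 ] 15.9 0.414 30.0 [ 0.7 -4.8  6.2]
0.008 pad front y -43.5 neck None 
0.004 pad front y -44.5 neck (14.5, np.float64(-0.5)) 
0.0 pad front y -46.0 neck (14.5, np.float64(-0.5)) [90, 89, 89, 87, 90, 88, 89, 88, 88, 88, 89, 88, 88, 88, 87, 84, 49, 28, 27, 26, 27, 18, 6, 7, 7, 25, 127, 180, 183, 182, 183, 148, 80, 72, 72, 74, 74, 72, 70, 46, 25, 31, 122, 177, 178, 178, 178]
```

Emit:
{"fn": "drive_tool", "kwargs": {
  "motion": [
    [[0,0,0],[0,0,0]],
    [[0,0,0],[0,0,0]],
    [[0,0,0],[0,0,0]],
    [[0,0,0],[0,0,0]],
    [[0,0,0],[0,0,0]]
  ],
  "gripper": 0.9
}}

```text
time_s: 16.5
position: [0.5088, 0.3342, 0.1066]
tcp_rot: [[0.868, 0.497, -0.001], [0.497, -0.868, 0.001], [-0.001, -0.001, -1.0]]
force: [0.0, 0.4, 1.2]
opening: 0.787
grasp_force: 0.0
```

Emit:
{"fn": "drive_tool", "kwargs": {
  "motion": [
    [[0,0,0],[0,0,0]],
    [[0,0,0],[0,0,0]],
    [[0,0,0],[0,0,0]],
    [[0,0,0],[0,0,0]]
  ]
}}

```text
time_s: 16.9
position: [0.5091, 0.334, 0.107]
tcp_rot: [[0.867, 0.498, -0.0], [0.498, -0.867, 0.0], [-0.0, -0.0, -1.0]]
force: [0.6, 0.1, 0.5]
opening: 0.897
grasp_force: 0.0
```

Emit:
{"fn": "drive_tool", "kwargs": {
  "motion": [
    [[0,0,0],[0,0,0]],
    [[0,0,0],[0,0,0]],
    [[0,0,0],[0,0,0]],
    [[0,0,0],[0,0,0]],
    [[0,0,0],[0,0,0]]
  ],
  "gripper": 0
}}

```text
time_s: 17.4
position: [0.5113, 0.3305, 0.1079]
tcp_rot: [[0.866, 0.5, 0.004], [0.5, -0.866, -0.006], [0.0, 0.007, -1.0]]
force: [3.2, -12.8, 7.2]
opening: 0.533
grasp_force: 6.5
```

Emit:
{"fn": "drive_tool", "kwargs": {
  "motion": [
    [[0,0,0],[0,0,0]],
    [[0,0,0],[0,0,0]],
    [[0,0,0],[0,0,0]],
    [[0,0,0],[0,0,0]],
    [[0,0,0],[0,0,0]]
  ]
}}

```text
time_s: 17.9
position: [0.5098, 0.3332, 0.108]
tcp_rot: [[0.867, 0.498, 0.001], [0.498, -0.867, -0.001], [0.001, 0.001, -1.0]]
force: [-0.3, -3.5, 6.5]
opening: 0.416
grasp_force: 30.0
```

```bash
python3 n.py 10
```

```text
[0.5098 0.3332 0.108 ] 17.9 0.416 30.0 [-0.3 -3.5  6.5]
0.008 pad front y -49.5 neck None 
0.004 pad front y -51.0 neck (21.0, np.float64(-0.5)) 
0.0 pad front y -52.0 neck (21.0, np.float64(-0.5)) [87, 89, 88, 88, 87, 89, 89, 88, 89, 88, 87, 82, 43, 27, 29, 28, 25, 14, 9, 10, 10, 30, 131, 182, 183, 182, 180, 140, 79, 72, 73, 74, 73, 72, 70, 39, 25, 26, 127, 176, 177, 178, 177, 179, 178, 177, 178]
```

Fifth pump: the same advance and the same neck length, so there is still no contact.

Emit:
{"fn": "drive_tool", "kwargs": {
  "motion": [
    [[0,0,0],[0,0,0]],
    [[0,0,0],[0,0,0]],
    [[0,0,0],[0,0,0]],
    [[0,0,0],[0,0,0]],
    [[0,0,0],[0,0,0]]
  ],
  "gripper": 0.9
}}

```text
time_s: 18.5
position: [0.5088, 0.3341, 0.1066]
tcp_rot: [[0.868, 0.497, -0.001], [0.497, -0.868, 0.001], [-0.001, -0.001, -1.0]]
force: [-0.8, 0.2, -0.1]
opening: 0.787
grasp_force: 0.0
```

Emit:
{"fn": "drive_tool", "kwargs": {
  "motion": [
    [[0,0,0],[0,0,0]],
    [[0,0,0],[0,0,0]],
    [[0,0,0],[0,0,0]],
    [[0,0,0],[0,0,0]]
  ]
}}

```text
time_s: 18.9
position: [0.5091, 0.334, 0.107]
tcp_rot: [[0.867, 0.498, -0.0], [0.498, -0.867, 0.0], [-0.0, -0.0, -1.0]]
force: [0.5, -1.6, 0.1]
opening: 0.897
grasp_force: 0.0
```

Emit:
{"fn": "drive_tool", "kwargs": {
  "motion": [
    [[0,0,0],[0,0,0]],
    [[0,0,0],[0,0,0]],
    [[0,0,0],[0,0,0]],
    [[0,0,0],[0,0,0]],
    [[0,0,0],[0,0,0]]
  ],
  "gripper": 0
}}

```text
time_s: 19.4
position: [0.5113, 0.3305, 0.108]
tcp_rot: [[0.866, 0.5, 0.003], [0.5, -0.866, -0.006], [-0.0, 0.007, -1.0]]
force: [3.3, -13.2, 7.4]
opening: 0.533
grasp_force: 6.5
```

Emit:
{"fn": "drive_tool", "kwargs": {
  "motion": [
    [[0,0,0],[0,0,0]],
    [[0,0,0],[0,0,0]],
    [[0,0,0],[0,0,0]],
    [[0,0,0],[0,0,0]],
    [[0,0,0],[0,0,0]]
  ]
}}

```text
time_s: 19.9
position: [0.5098, 0.3332, 0.108]
tcp_rot: [[0.867, 0.498, 0.001], [0.498, -0.867, -0.001], [0.0, 0.001, -1.0]]
force: [-0.0, -3.5, 5.5]
opening: 0.42
grasp_force: 30.0
```

```bash
python3 n.py 11; python3 - <<'E'
import cv2,numpy as np
for a,b in((7,9),(9,10),(10,11)):
  A,B=[cv2.imread(f"pics/w{i}.png").astype(int).sum(2)/3 for i in(a,b)]
  d=abs(A-B)[100:260,500:640];print(a,b,"diff at pot",d.mean().round(2),(d>25).sum())
E
```

```text
[0.5098 0.3332 0.108 ] 19.9 0.42 30.0 [-0.  -3.5  5.5]
0.008 pad front y -53.5 neck None 
0.004 pad front y -55.0 neck (24.0, np.float64(-0.5)) 
0.0 pad front y -56.5 neck (24.5, np.float64(-0.5)) [89, 89, 88, 88, 90, 89, 88, 88, 87, 56, 29, 29, 29, 28, 17, 10, 12, 10, 9, 73, 176, 181, 181, 130, 75, 72, 71, 73, 74, 73, 66, 39, 24, 27, 129, 174, 175, 177, 176, 176, 177, 177, 177, 178, 177, 177, 177]
7 9 diff at pot 3.07 572
9 10 diff at pot 3.11 436
10 11 diff at pot 6.27 1322
```

Sixth pump: the pad advanced only about 4.3 mm and the neck shortened by about 2 mm, so it has touched the pot. One more full squeeze and hold.

Emit:
{"fn": "drive_tool", "kwargs": {
  "motion": [
    [[0,0,0],[0,0,0]],
    [[0,0,0],[0,0,0]],
    [[0,0,0],[0,0,0]],
    [[0,0,0],[0,0,0]],
    [[0,0,0],[0,0,0]]
  ],
  "gripper": 0.9
}}

```text
time_s: 20.5
position: [0.5088, 0.3341, 0.1066]
tcp_rot: [[0.868, 0.497, -0.001], [0.497, -0.868, 0.001], [-0.001, -0.001, -1.0]]
force: [-0.1, 0.4, -0.3]
opening: 0.787
grasp_force: 0.0
```

Emit:
{"fn": "drive_tool", "kwargs": {
  "motion": [
    [[0,0,0],[0,0,0]],
    [[0,0,0],[0,0,0]],
    [[0,0,0],[0,0,0]],
    [[0,0,0],[0,0,0]]
  ]
}}

```text
time_s: 20.9
position: [0.5091, 0.334, 0.107]
tcp_rot: [[0.867, 0.498, -0.0], [0.498, -0.867, 0.0], [-0.0, -0.0, -1.0]]
force: [0.5, 0.3, -0.9]
opening: 0.894
grasp_force: 0.0
```

Emit:
{"fn": "drive_tool", "kwargs": {
  "motion": [
    [[0,0,0],[0,0,0]],
    [[0,0,0],[0,0,0]],
    [[0,0,0],[0,0,0]],
    [[0,0,0],[0,0,0]],
    [[0,0,0],[0,0,0]]
  ],
  "gripper": 0
}}

```text
time_s: 21.4
position: [0.5114, 0.3303, 0.1079]
tcp_rot: [[0.866, 0.5, 0.004], [0.5, -0.866, -0.007], [-0.0, 0.008, -1.0]]
force: [4.4, -13.9, 7.4]
opening: 0.532
grasp_force: 7.1
```

Emit:
{"fn": "drive_tool", "kwargs": {
  "motion": [
    [[0,0,0],[0,0,0]],
    [[0,0,0],[0,0,0]],
    [[0,0,0],[0,0,0]],
    [[0,0,0],[0,0,0]],
    [[0,0,0],[0,0,0]]
  ]
}}

```text
time_s: 21.9
position: [0.5097, 0.3332, 0.1079]
tcp_rot: [[0.867, 0.498, 0.001], [0.498, -0.867, -0.001], [0.0, 0.001, -1.0]]
force: [-0.1, -3.6, 4.5]
opening: 0.421
grasp_force: 30.0
```

```bash
python3 n.py 12
```

```text
[0.5097 0.3332 0.1079] 21.9 0.421 30.0 [-0.1 -3.6  4.5]
0.008 pad front y -53.5 neck None 
0.004 pad front y -55.0 neck (24.5, np.float64(-0.5)) 
0.0 pad front y -56.5 neck (24.5, np.float64(-0.5)) [87, 89, 87, 88, 87, 89, 88, 87, 86, 55, 27, 31, 28, 28, 19, 10, 9, 6, 11, 51, 72, 71, 70, 73, 73, 73, 66, 39, 25, 25, 114, 172, 177, 176, 176, 176, 175, 177, 177, 177, 176, 177, 176, 177, 177, 178, 177]
```

View pics/d12.png

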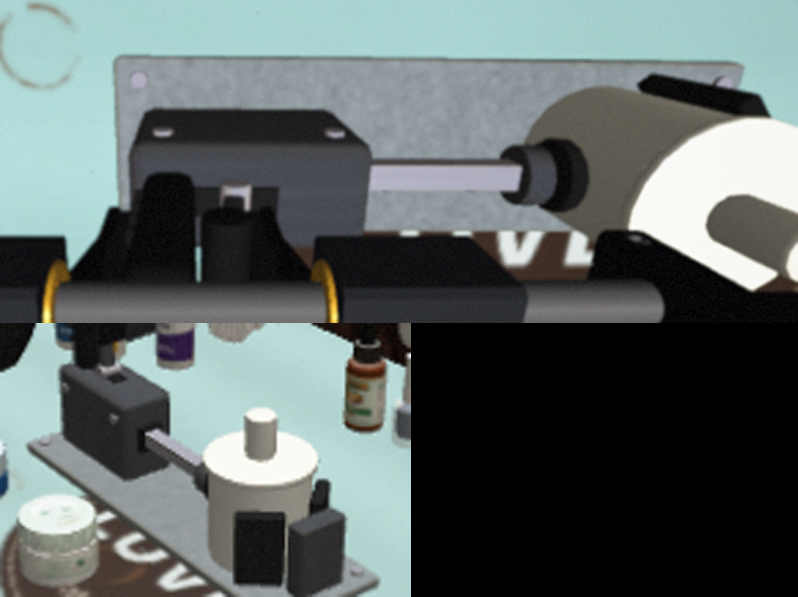

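The pad is held against the pot. Its front stayed put while the jaw advanced 6 mm, so it is pressed in by about 8 mm. The cover is level and the trigger is held squeezed.

```bash
python3 -c "from rig import *;print(hand_in())"
```

```text
the job is handed in; nothing more can be done
None
```

The job is handed in: the cover sits level on the pot, the clamp's pad is pressed in by about 8 mm as measured from the wrist camera, and the trigger is still held squeezed; no verdict came back.

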